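# Mark a name plate in the desk press

## Task

Take the longer of the two wooden name-plate blanks from the rack, where it stands on edge, and lay it flat in the bed of the desk press, under the raised pedal arm, with one end fully against the end stop and its long edge fully against the rear fence, and let go of it. Then press the pedal all the way down to its stop, keep it there for a moment and let it spring back up, leaving the blank in place in the press. Leave the shorter blank in its slot, and do not knock over or shift the stapler and the glue stick.

Things in the scene. Friction and masses are not known exactly. Their poses are not given: they have to be found in the camera images.
- plate_center (a point): Centre of the longer blank, a plain wooden plate 140 x 56 x 10 mm, about 0.08 kg. Own x: along its 140 mm length; y: through its 10 mm thickness; z: along its 56 mm width. It starts on its long edge in one of the rack's two slots (z up, top edge 64 mm above the desk, centre 36 mm above it). It has no front or back: either face may be up and either end may lead.
- plate: The longer blank itself; origin in the middle of the long narrow face that is underneath at the start, 28 mm from plate_center along -z; axes as plate_center.
- short_plate_center (a point): Centre of the shorter blank, the same wood and section but 100 x 56 x 10 mm, standing in the other slot of the rack. To be left alone.
- rack: Fixed grey plastic rack, base 130 x 104 x 8 mm, origin at the centre of its underside, x along its slots. Two slots 12 mm wide at y = +31 and -31 mm, floor 8 mm above the desk; each is made by two pairs of posts, at x = 35 to 55 mm and x = -35 to -55 mm, whose tops are 36 mm above the desk; the middle 70 mm between the pairs is open.
- press: Fixed grey desk press; origin on the desk under its stamp head, x from the pedal towards the hinge, y to the left, z up. Flat bed 12 mm above the desk, from x = -45 to 80 and y = -62 to 40 mm, open on the -y side (right), from which the blank is slid in, its length along y. A home blank's right end sticks out 48 mm beyond the bed, in the air.
- press_stop (a point): Middle of the end stop's face, an aluminium bar at the left of the bed: press y = 30 mm, from x = -22 to 28 mm, rising 10 mm above the bed. The blank's end goes against it. Axes as the press.
- press_fence (a point): Middle of the rear fence's front face, an aluminium bar at the hinge side of the bed: press x = 28 mm, from y = -28 to 34 mm, rising 10 mm above the bed. The blank's long edge goes against it. Axes as the press.
- press_head (a point): Middle of the underside of the round stamp head (28 mm across) under the pedal arm. At rest 36 mm above the desk, 24 mm above the bed; fully down it stops 2 mm over a 10 mm blank. The arm, 26 mm wide (press y = -13 to 13 mm), runs from the hinge (press x = 60 mm, 45 mm high, between two cheeks up to 57 mm high) to the pedal plate in front.
- press_seat (a point): Fixed point on the press, axes as the press: where plate_center lies when the blank is flat and fully home in the bed (press frame 0, -40, 17 mm; blank's x along the press's y, its edge on the fence, its end on the stop).
- pedal_top (a point): Middle of the ribbed rubber top of the pedal plate (50 mm square) at the front of the press, 150 mm from the hinge, about 64 mm above the desk at rest and 34 mm at the stop. Press it straight down here.
- pedal (a joint): Pedal hinge, rad: 0 = up at rest, grows as it is pressed, 0.2 = down at its stop (some 30 mm down at the pedal plate). A spring returns it; on the pedal plate it takes about 3 N at first and 10 N at the stop.
- stapler_center (a point): Centre of a grey stapler, 130 x 34 x 48 mm, loose on the desk beyond the rack. To be left alone.
- glue_stick_center (a point): Centre of an upright glue stick, 24 mm across and 92 mm tall, loose on the desk to the left. To be left alone.

How it is judged:
On the way, in this order (a step that is already met when the one before it is completed fails the run):
1. the longer blank lies flat and fully home in the press (within 5 mm of fence and stop), let go, the pedal up (x of plate_center in the frame of press_seat between -0.005 and 0.004 m and y of plate_center in the frame of press_seat between -0.005 and 0.004 m and z of plate_center in the frame of press_seat between -0.004 and 0.004 m and angle between the y axis of plate_center and the z axis of press_seat, either way round below 0.08 rad and angle between the x axis of plate_center and the y axis of press_seat, either way round below 0.08 rad and value of joint pedal below 0.03 rad and contact force between the fingers and plate below 0.2 N and linear speed of plate below 0.02 m/s), for 0.3 s.
2. the pedal is held down at its stop (0.185 rad or more) while the blank is home (x of plate_center in the frame of press_seat between -0.005 and 0.004 m and y of plate_center in the frame of press_seat between -0.005 and 0.004 m and z of plate_center in the frame of press_seat between -0.004 and 0.004 m and angle between the y axis of plate_center and the z axis of press_seat, either way round below 0.08 rad and angle between the x axis of plate_center and the y axis of press_seat, either way round below 0.08 rad and value of joint pedal above 0.185 rad), for 0.2 s.
At the end, for the whole second after the job is handed in: The longer blank lies flat in the press at rest, its centre within 5 mm of press_seat along and across (4 mm in height), square to within 0.08 rad, touched by nothing; the pedal is back up (below 0.03 rad); the shorter blank is within 20 mm of where it stood (all of step 1 and distance of short_plate_center from where it was at the start of the episode below 0.02 m).
It fails at once if the shorter blank is taken from its place (moved over 20 mm) (distance of short_plate_center from where it was at the start of the episode above 0.02 m).
It fails at once if the stapler is shifted over 20 mm (distance of stapler_center from where it was at the start of the episode above 0.02 m).
It fails at once if the glue stick is shifted or knocked over (over 20 mm) (distance of glue_stick_center from where it was at the start of the episode above 0.02 m).
It also fails if it takes over 67 s, if anything falls off the work surface, if the arm or the gripper's body presses on something with over 40 N, if the wrist force passes 120 N, or if a joint passes its speed limit or range.

## Robot

A 6-joint arm with a two-finger parallel gripper is mounted at the origin on the work surface; the furniture and walls round the work are solid. World frame = base frame: x ahead of the robot, y to its left, z up, the work surface at z = 0. Lengths are in m, angles in rad, forces in N, time in s.
With the tool pointing down it reaches from about 0.35 to 0.875 m from the base axis. Payload 15.5 kg.
Tool frame: the origin (TCP) lies midway between the tips of the shut fingers; the grasp point (between the pads) lies 19 mm behind it; z points along the fingers, y is the line along which they close (so a half turn about z gives the same grasp; the last joint's range is limited). The gripper opens to 85 mm and grips with 20 to 120 N. Pads are 22 mm wide; open, the fingers measure 114 mm over their backs; the gripper's body (76 mm by 85 mm) begins 54 mm behind the grasp point. The pads swing forward as they close: fully open they stand 13 mm farther back than shut.
Start: joints at [-1.284, 0.494, 1.345, -0, 1.302, -0.096], TCP at [0.233, -0.58, 0.204] pointing down, gripper open.
Joint ranges: [-2.91, 2.91], [-0.82, 2.16], [0.22, 2.67], [-1.22, 4.37], [0.12, 2.79], [-3.08, 3.08]. Speed limits (rad/s): [1.89, 1.89, 2.57, 3.01, 3.01, 3.01].

## Interface

Orientations are given as a rotation vector (axis times angle).
In Python, from workcell import state, grab_frame, finish_job gives the robot as it stands.
- The arm moves only by the tool carry_out, never from a script. Its argument "commands" is a list that holds one entry, the list of rows, each a list of 7 numbers: the shift along the world's x, y, z in mm, then the turn, a rotation vector about the world's x, y, z in degrees, then the opening, from 0 (shut) to 1 (fully open). In form: [[[dx, dy, dz, rx, ry, rz, fingers], ...]]. A call has 1 to 8 rows; each row shifts and turns the commanded pose from where the row before left it; what a row does not reach is not made up. A row lasts 1/10 s, in which the tool goes at most 50 mm and 8.59 degrees, less where a joint would pass 70% of its speed; a pose out of reach is approached as far as the arm can. A call with a gripper value outside its range is refused whole. The fingers move at their own pace and stop on an object; "grip_force" is the grip in N (left out, the last holds). Time passes only in rows, so rows that do not move let the fingers close. It gives the time, the measured TCP pose, the force and the opening at its end, in the units of the state.
- state(): the state, without advancing time (a new reading comes with each control period).
- grab_frame(name): name is "side" or "top"; returns a dict with "pixels" (400x640x3 uint8, red, green, blue), "mtx" (3x3 intrinsics, pixels), "rvec" (rotation vector, rad) and "tvec" (3), from world to camera coordinates, as OpenCV has them. Camera axes: x right, y down, z forward; pixel columns grow to the right and rows downward; lengths in m; the calibration is good to about 2 mm. A picture is of the moment at which its call begins. There is no depth.
- finish_job(): hands the job in, once; it reports no verdict.
The state is a dict: "time": time; "joint_pos": joint angles; "qvel": joint speeds; "effort": joint torques, N m; "ee_pos": TCP position; "orientation": TCP orientation; "ft_force": force on the tool from outside, world axes, zero at the start; "ft_torque": the same for the moment, N m; "grip_width": finger opening in m.
Only numpy, scipy, OpenCV 4.12 (cv2) and the standard library are available. Lean on these libraries where they do the work, as an engineer would, in place of code of your own. Each camera call takes 0.05 s, during which the arm holds its last target. There are 200 camera calls.

## Working session

There is one attempt and no reset: what is moved stays moved. The work goes in short steps, Python scripts to look and compute and a tool call to move; the robot and the scene stay as the last step left them, time stands still between calls to the robot, and variables do not carry over. Pictures are saved under pics/ and viewed, on a budget of 10 in all, crops included, one or two more only if the job needs it, and the job is handed in when it is done.

Besides the shell and the picture viewer there is one more tool, called as name(argument=value, ...), one argument or row to a line, values as JSON. carry_out: Moves the arm, as the interface text tells. Its arguments: {"type":"object","properties":{"commands":{"type":"array"},"grip_force":{"type":"number"}},"required":["commands"]}

```bash
mkdir -p pics; ls; python3 - <<'E'
from workcell import *
import cv2
print(state())
for n in("side","top"):
    f=grab_frame(n); cv2.imwrite(f"pics/{n}1.png",f["pixels"][:,:,::-1])
    R=cv2.Rodrigues(f["rvec"])[0]; print(n,f["mtx"],-R.T@f["tvec"].ravel(),R[2])
E
```

```text
pics
{'time': 0.0, 'joint_pos': array([-1.28453255e+00,  4.94188070e-01,  1.34616490e+00, -2.10504079e-05,
        1.30250466e+00, -9.55461878e-02]), 'qvel': array([ 0.00010956,  0.00059678,  0.00071015, -0.0005243 , -0.00108288,
        0.00132713]), 'effort': array([-1.62592845e-03, -8.82152224e+01, -3.83873248e+01, -1.38737878e-04,
        1.00375552e-02,  3.10427890e-05]), 'ee_pos': array([ 0.23272703, -0.57960719,  0.2034858 ]), 'orientation': array([-3.08328296e+00, -5.95879445e-01,  2.20836619e-04]), 'ft_force': array([-0.30663498, -1.12445905, -0.30383267]), 'ft_torque': array([-0.02459461, -0.00531935, -0.05394913]), 'grip_width': 0.08527195079767141}
side [[373.1652826    0.         321.01968848]
 [  0.         373.1652826  208.44644835]
 [  0.           0.           1.        ]] [ 1.07795272 -0.04293059  0.92252224] [-0.51213805 -0.00266679 -0.85889901]
top [[409.33696257   0.         319.86643011]
 [  0.         409.33696257 201.63522034]
 [  0.           0.           1.        ]] [ 0.47750708 -0.0848703   1.25693637] [ 0.06762872  0.00678807 -0.99768747]
```

View pics/top1.png

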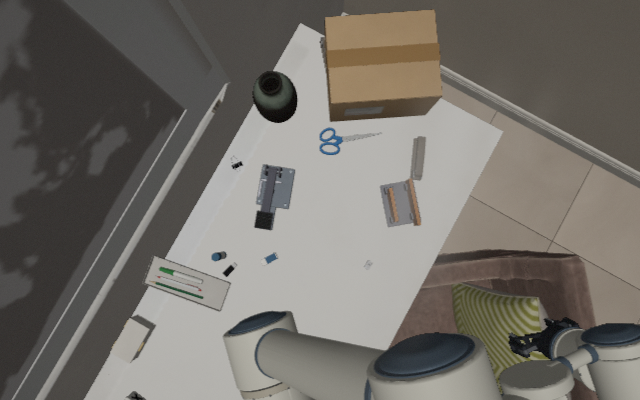

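View pics/side1.png

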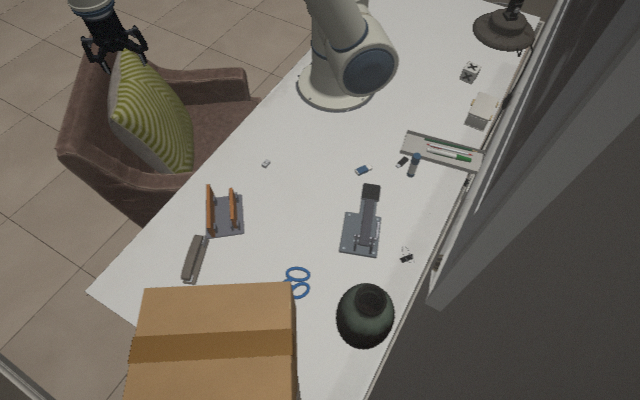

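The top view shows the rack near (402,203), the longer blank probably on its right at (414,201), the press near (275,188) with its pedal at (264,220), the stapler at (418,158) and the glue stick at (219,256). I'll enlarge both views.

```bash
python3 - <<'E'
import cv2
t=cv2.imread("pics/top1.png")[140:240,240:440]; s=cv2.imread("pics/side1.png")[160:290,170:400]
cv2.imwrite("pics/topc.png",cv2.resize(t,None,fx=4,fy=4,interpolation=cv2.INTER_CUBIC))
cv2.imwrite("pics/sidec.png",cv2.resize(s,None,fx=3.4,fy=3.4,interpolation=cv2.INTER_CUBIC))
E
```

```text
(no output)
```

View pics/topc.png

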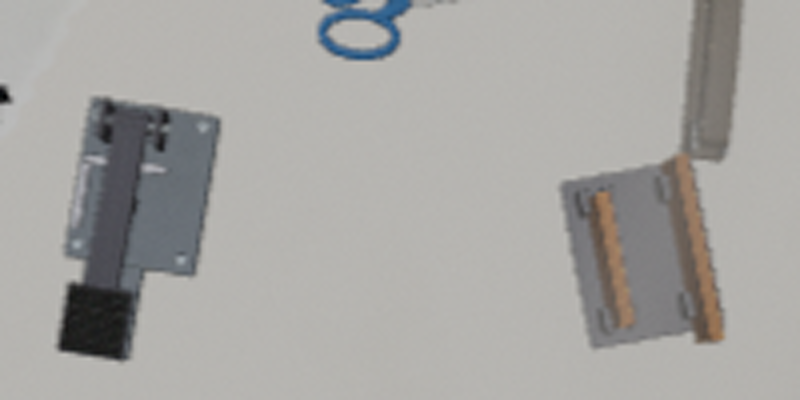

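View pics/sidec.png

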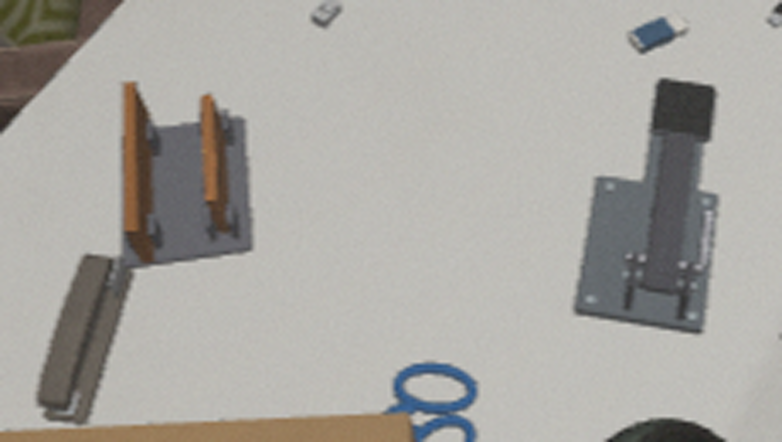

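The enlarged views show the long blank in the right-hand slot, which is the slot nearest the stapler. The stapler's near end is by the blank's far end. Next I'll fit the rack, blank and press poses from both cameras.

```bash
cat > h.py <<'E'
import numpy as np, cv2
from scipy.optimize import least_squares
from workcell import *
def proj(f,P): return cv2.projectPoints(np.asarray(P,float),f["rvec"],f["tvec"],f["mtx"],None)[0].reshape(-1,2)
def place(p,P):
    P=np.asarray(P,float)/1000; c,s=np.cos(p[2]),np.sin(p[2])
    return np.c_[p[0]+c*P[:,0]-s*P[:,1],p[1]+s*P[:,0]+c*P[:,1],P[:,2]]
def unT(u): return (np.asarray(u,float)+.5)/4-.5+[240,140]
def unS(u): return (np.asarray(u,float)+.5)/3.4-.5+[170,160]
def fit(sets,g):
    fun=lambda p:np.concatenate([(proj(f,place(p,P))-U).ravel() for f,P,U in sets])
    r=least_squares(fun,g,loss="soft_l1",x_scale=[.1,.1,1]); 
    print(r.x,np.degrees(r.x[2]),"res px",np.round(fun(r.x).reshape(-1,2),1).tolist()); return r.x
E
cat > fit.py <<'E'
from h import *
T=grab_frame("top");S=grab_frame("side")
def ray(f,u,z):
    R=cv2.Rodrigues(f["rvec"])[0];c=-R.T@f["tvec"].ravel();d=R.T@np.linalg.inv(f["mtx"])@[*u,1];return c+d*(z-c[2])/d[2]
for n,u,z in(("rack",(402,203),.01),("press",(275,188),.012),("pedal",(264,220),.064),("stapler",(418,158),.03),("glue",(219,256),.05)):print(n,ray(T,u,z).round(3))
a,b=ray(T,(264,220),.064),ray(T,(270,172),.045); yaw=np.arctan2(*(b-a)[1::-1])
c=ray(T,(272,185),.012)
P=[(-65,25,64),(-65,-25,64),(-115,-25,64),(-115,25,64),(80,40,12),(80,-62,12),(-45,-62,12),(-45,40,12)]
fit([(T,P,unT([(68,283),(133,290),(125,360),(60,350),(92,97),(219,118),(194,275),(66,257)])),
 (S,P,unS([(710,142),(652,130),(660,80),(714,88),(701,331),(576,312),(598,178),(717,195)]))],[c[0],c[1],yaw])
c=ray(T,(402,203),.01)
fit([(T,[(65,52,8),(-65,52,8)],unT([(561,183),(593,348)])),(S,[(65,52,8),(-65,52,8),(65,-52,8)],unS([(252,250),(243,118),(124,268)]))],[c[0],c[1],0])
c=ray(T,(414,201),.06)
fit([(T,[(-70,-5,64),(70,-5,64)],unT([(723,340),(690,155)])),(S,[(-70,-5,64),(70,-5,64),(-70,5,64),(70,5,64)],unS([(124,84),(126,231),(136,82),(139,231)]))],[c[0],c[1],0])
E
python3 fit.py
```

```text
rack [ 0.555 -0.327  0.01 ]
press [0.605 0.06  0.012]
pedal [0.506 0.087 0.064]
stapler [ 0.69  -0.374  0.03 ]
glue [0.402 0.221 0.05 ]
[ 0.59728634  0.07459429 -0.16117949] -9.234904659093578 res px [[-0.5, -0.9], [0.1, -0.0], [-0.6, -0.6], [-1.3, -0.7], [-0.9, -0.9], [0.1, -1.2], [-0.0, -0.2], [-1.0, -0.8], [-0.2, -1.6], [-1.4, -0.7], [-1.7, -0.9], [0.3, -0.7], [0.4, 0.0], [-1.1, -0.4], [-1.1, -1.0], [-0.1, -0.6]]
[ 0.55785314 -0.32028099  0.18314473] 10.493420353896303 res px [[-1.1, -0.6], [-0.5, -0.1], [-0.0, -0.5], [-0.5, -0.8], [-0.8, 0.1]]
[ 0.5573612  -0.35010991  0.17282898] 9.902371090232243 res px [[-0.4, -0.2], [-1.5, -1.0], [-0.2, -0.6], [-0.4, 0.1], [-0.1, -0.5], [-0.3, -0.5]]
```

carry_out(
  commands=[
    [[38, 26, -5, 0, 0, -1.5, 0.45], [38, 26, -5, 0, 0, -1.5, 0.45], [38, 26, -5, 0, 0, -1.5, 0.45], [38, 26, -5, 0, 0, -1.5, 0.45], [38, 26, -5, 0, 0, -1.5, 0.45], [38, 26, -5, 0, 0, -1.5, 0.45], [38, 26, -5, 0, 0, -1.5, 0.45], [38, 26, -5, 0, 0, -1.5, 0.45]],
  ],
  grip_force=40,
)

```text
time: 1.0
ee_pos: [0.5382, -0.3706, 0.1638]
orientation: [-3.13, -0.269, 0.0]
ft_force: [-0.1, -0.6, 0.1]
grip_width: 0.0386
```

carry_out(
  commands=[
    [[10, 10, -10, 0, 0, 0, 0.45], [9, 10.5, -15, 0, 0, 0, 0.45], [0, 0, -20, 0, 0, 0, 0.45], [0, 0, -20, 0, 0, 0, 0.45], [0, 0, -10, 0, 0, 0, 0.45], [0, 0, 0, 0, 0, 0, 0.45]],
  ],
)

```text
time: 1.6
ee_pos: [0.5544, -0.3513, 0.0873]
orientation: [-3.128, -0.269, 0.004]
ft_force: [-0.1, 0.2, -0.6]
grip_width: 0.0386
```

```bash
python3 - <<'E'
from h import *
o=[]
for n,(x,y) in(("side",(215,160)),("top",(390,170))):
    f=grab_frame(n); im=f["pixels"][:,:,::-1]
    u=proj(f,[state()["ee_pos"]])[0]; x,y=(u-[40,50]).astype(int); print(n,u,x,y)
    o.append(cv2.resize(im[max(y,0):y+100,x:x+80],(400,500),interpolation=cv2.INTER_CUBIC))
cv2.imwrite("pics/pre.png",np.hstack(o)); print(state()["ee_pos"])
E
```

```text
side [205.08756489 199.11747826] 165 149
top [416.24390837 201.0493904 ] 376 151
[ 0.55570354 -0.35199829  0.08946531]
```

View pics/pre.png

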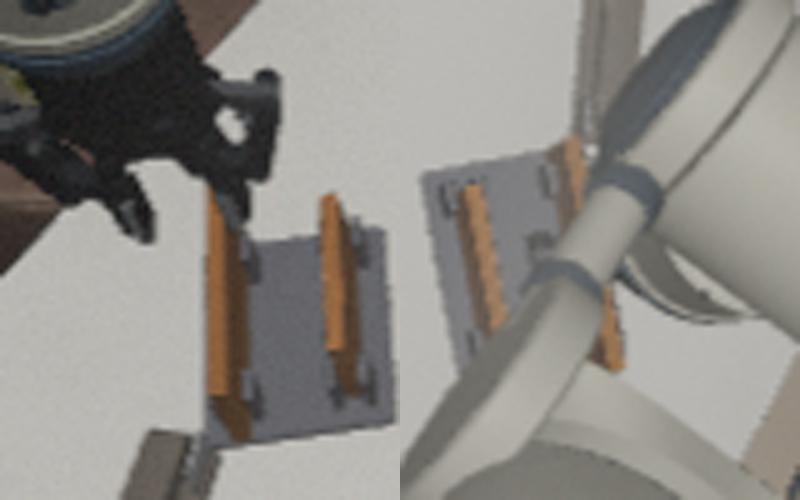

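The crop shows the fingers either side of the long blank: tips at about (140,235) and (238,225), the blank between them. Now I'll lower and grip.

carry_out(
  commands=[
    [[1, 2, -15, 0, 0, 0, 0.45], [0, 0, -15, 0, 0, 0, 0.45], [0, 0, -12, 0, 0, 0, 0.45], [0, 0, -10, 0, 0, 0, 0.45], [0, 0, 0, 0, 0, 0, 0], [0, 0, 0, 0, 0, 0, 0], [0, 0, 0, 0, 0, 0, 0], [0, 0, 0, 0, 0, 0, 0]],
  ],
)

```text
time: 2.5
ee_pos: [0.5572, -0.3497, 0.0377]
orientation: [3.129, 0.27, 0.001]
ft_force: [-0.5, -0.7, 0.8]
grip_width: 0.0004
```

```bash
python3 - <<'E'
from h import *
f=grab_frame("side"); im=f["pixels"][:,:,::-1]
print(proj(f,[state()["ee_pos"]]),state())
cv2.imwrite("pics/miss.png",cv2.resize(im[140:260,140:290],(750,600),interpolation=cv2.INTER_CUBIC))
E
```

```text
[[210.64763652 209.60394998]] {'time': 2.55, 'joint_pos': array([-6.51223601e-01,  7.19400322e-01,  1.41655042e+00,  1.30849031e-04,
        1.00500527e+00,  7.47215270e-01]), 'qvel': array([-0.00110396,  0.00236031,  0.00362013,  0.00116575, -0.00127079,
        0.00090773]), 'effort': array([-1.27121732e-01, -9.87127447e+01, -2.97284693e+01, -2.30692432e-02,
       -3.16041510e-02, -1.33157064e-04]), 'ee_pos': array([ 0.55707669, -0.34958212,  0.03758242]), 'orientation': array([3.12959830e+00, 2.70263942e-01, 8.56822744e-04]), 'ft_force': array([-0.00467673, -0.30434327,  0.14972125]), 'ft_torque': array([-0.00980349, -0.0303977 , -0.04256042]), 'grip_width': -0.0001600510360497377}
```

View pics/miss.png

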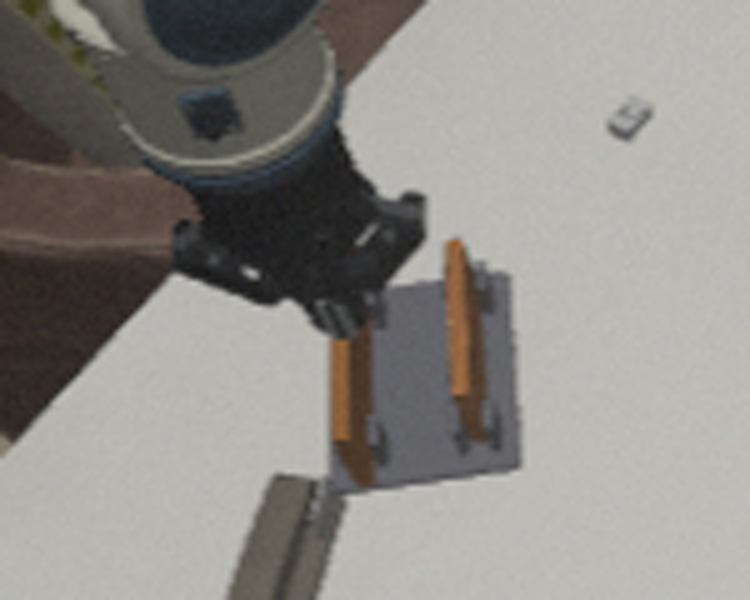

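The reading says the fingers are fully shut, but they appear to straddle the blank around (345,330). A lift test will settle whether the blank is held.

carry_out(
  commands=[
    [[0, 0, 15, 0, 0, 0, 0], [0, 0, 20, 0, 0, 0, 0], [0, 0, 25, 0, 0, 0, 0], [0, 0, 20, 0, 0, 0, 0], [0, 0, 0, 0, 0, 0, 0]],
  ],
)

```text
time: 3.05
ee_pos: [0.5584, -0.3505, 0.1214]
orientation: [3.126, 0.27, 0.007]
ft_force: [0.7, -0.3, -0.0]
grip_width: 0.0001
```

```bash
python3 - <<'E'
from h import *
f=grab_frame("side"); im=f["pixels"][:,:,::-1]
print(proj(f,[state()["ee_pos"]]),state()["grip_width"],state()["ft_force"])
cv2.imwrite("pics/lift.png",cv2.resize(im[140:260,140:290],(750,600),interpolation=cv2.INTER_CUBIC))
E
```

```text
[[202.36595128 193.52769931]] -4.20086066282984e-05 [ 0.00866912 -0.41138984 -0.6554016 ]
```

View pics/lift.png

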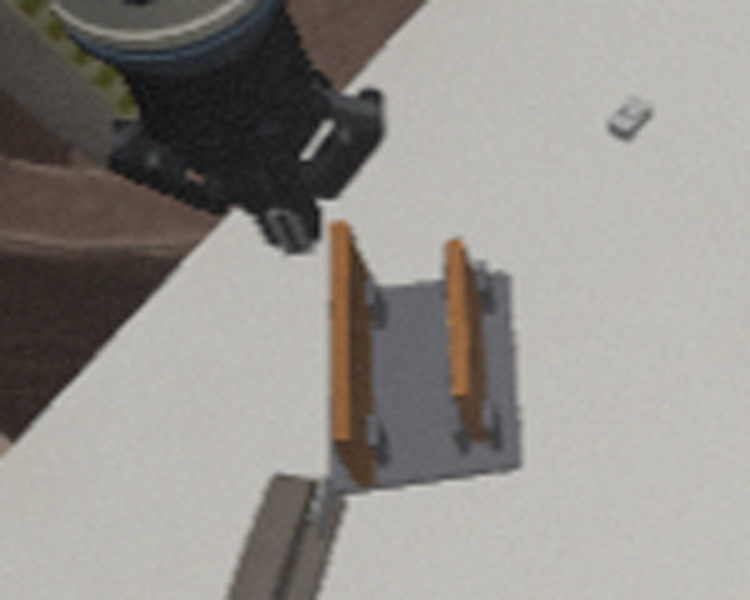

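The blank wasn't lifted. It is unmoved, and the visible fingertips at about (198,190) sit a few pixels above the TCP projection (202,194). The fingertips are probably higher than reported and closed above the blank's top edge. I'll reopen, go deeper and close again.

carry_out(
  commands=[
    [[0, 0, 0, 0, 0, 0, 0.45], [0, 0, -15, 0, 0, 0, 0.45], [0, 0, -25, 0, 0, 0, 0.45], [0, 0, -25, 0, 0, 0, 0.45], [0, 0, -15, 0, 0, 0, 0.45], [0, 0, -10, 0, 0, 0, 0.45], [0, 0, -5, 0, 0, 0, 0.45], [0, 0, 0, 0, 0, 0, 0.45]],
  ],
)

```text
time: 3.9
ee_pos: [0.5568, -0.3495, 0.0219]
orientation: [-3.13, -0.27, 0.0]
ft_force: [0.2, 0.3, 0.5]
grip_width: 0.0383
```

```bash
python3 - <<'E'
from h import *
f=grab_frame("side"); im=f["pixels"][:,:,::-1]
print(proj(f,[state()["ee_pos"]]),state()["ee_pos"],state()["grip_width"],state()["ft_force"])
cv2.imwrite("pics/deep.png",cv2.resize(im[160:240,160:260],(750,600),interpolation=cv2.INTER_CUBIC))
E
```

```text
[[211.97514051 212.37374358]] [ 0.55712698 -0.34966974  0.02250597] 0.03845647934148967 [-0.38427435  0.01193249 -0.4531851 ]
```

View pics/deep.png

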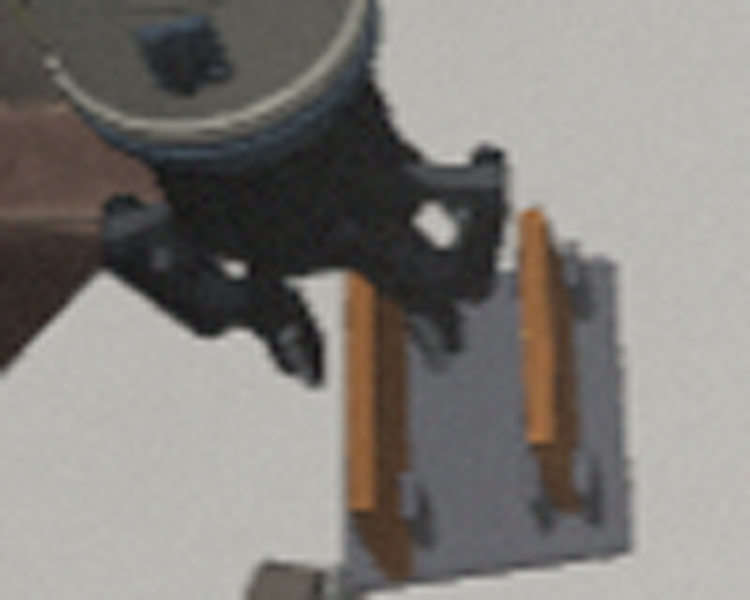

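The crop shows the fingers clearly straddling the blank, with tips at (310,382) and (445,365). I'll close.

carry_out(
  commands=[
    [[0, 0, 0, 0, 0, 0, 0], [0, 0, 0, 0, 0, 0, 0], [0, 0, 0, 0, 0, 0, 0], [0, 0, 0, 0, 0, 0, 0], [0, 0, 0, 0, 0, 0, 0]],
  ],
)

```text
time: 4.45
ee_pos: [0.5575, -0.3506, 0.023]
orientation: [3.128, 0.27, 0.002]
ft_force: [0.5, -5.3, 2.9]
grip_width: 0.0086
```

carry_out(
  commands=[
    [[0, 0, 10, 0, 0, 0, 0], [0, 0, 25, 0, 0, 0, 0], [0, 0, 40, 0, 0, 0, 0], [0, 0, 35, 0, 0, 0, 0], [-10, 40, 0, 0, 0, 8, 0], [-10, 40, 0, 0, 0, 8, 0], [-10, 40, 0, 0, 0, 8, 0], [-10, 40, 0, 0, 0, 8, 0]],
  ],
)

```text
time: 5.25
ee_pos: [0.5162, -0.188, 0.1324]
orientation: [2.931, 1.131, 0.001]
ft_force: [0.8, 0.5, -2.0]
grip_width: 0.0088
```

carry_out(
  commands=[
    [[-5, 35, 0, 0, 0, 8, 0], [-5, 35, 0, 0, 0, 8, 0], [0, 0, 0, 0, 0, 8, 0], [0, 0, 0, 0, 0, 8, 0], [0, 0, 0, 0, 0, 7, 0], [0, 0, 0, 0, 0, 0, 0]],
  ],
)

```text
time: 5.85
ee_pos: [0.5069, -0.1193, 0.1323]
orientation: [2.388, 2.041, 0.0]
ft_force: [0.4, 0.5, -1.5]
grip_width: 0.0088
```

```bash
python3 - <<'E'
from h import *
f=grab_frame("side"); im=f["pixels"][:,:,::-1]
s=state();u=proj(f,[s["ee_pos"]])[0]
print(u,s["ee_pos"],s["orientation"],s["grip_width"],s["ft_force"])
x,y=(u-[50,50]).astype(int);print(x,y)
cv2.imwrite("pics/held.png",cv2.resize(im[y:y+100,x:x+100],(600,600),interpolation=cv2.INTER_CUBIC))
E
```

```text
[292.92363787 175.2381564 ] [ 0.50686549 -0.11940763  0.13230442] [2.39355670e+00 2.03455082e+00 2.62680335e-04] 0.008828355151194263 [-0.51917708  0.71932309  0.17684655]
242 125
```

View pics/held.png

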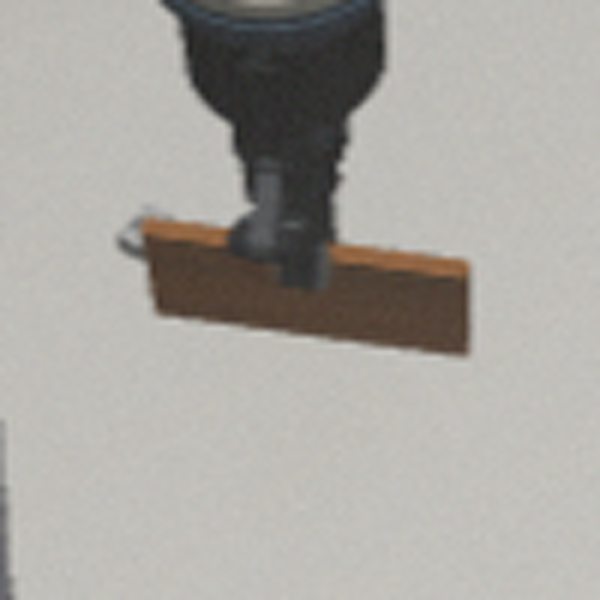

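The blank is held near its middle and roughly level; it spans crop x 147 to 468, and the fingertips overlap it by about 20 mm. I'll fit its height to set the lowering.

```bash
python3 - <<'E'
from h import *
f=grab_frame("side")
P=np.array([(-70,-5,56),(70,-5,56),(70,-5,0),(-70,-5,0),(-70,5,56),(70,5,56)],float)
U=(np.array([(150,238),(468,277),(468,355),(158,315),(145,218),(468,260)],float)+.5)/6-.5+[242,125]+.3
def tr(p):
    R=cv2.Rodrigues(np.array([0,0,p[3]]))[0]@cv2.Rodrigues(np.array([0,p[4],0]))[0]
    return (P/1000)@R.T+p[:3]
fun=lambda p:(proj(f,tr(p))-U).ravel()
r=least_squares(fun,[.5,-.12,.1,1.41,0],x_scale=[.1,.1,.1,1,1]);print(r.x.round(4),fun(r.x).round(1))
c=lambda p:np.r_[fun(p),(p[0]-.507)/.003]
r=least_squares(c,[.5,-.12,.1,1.41,0],x_scale=[.1,.1,.1,1,1]);print(r.x.round(4),fun(r.x).round(1))
E
```

```text
[ 0.4956 -0.1184  0.0996  1.4311  0.0053] [-1.  -0.  -0.1  0.2 -0.2 -0.3  0.2 -0.2  0.7  0.3  0.4 -0.1]
[ 0.506  -0.1164  0.1134  1.412  -0.018 ] [-1.5 -0.2  0.   0.3  0.4  0.1  0.2 -0.   0.3  0.1  0.7 -0.1]
```

carry_out(
  commands=[
    [[0, 0, -15, -1.2, -7.4, 0, 0], [0, 0, -15, -1.2, -7.4, 0, 0], [0, 0, -15, -1.2, -7.4, 0, 0], [0, 0, -15, -1.2, -7.4, 0, 0], [0, 0, -15, -1.2, -7.4, 0, 0], [0, 0, -15, -1.2, -7.4, 0, 0], [0, 0, -10, 0, 0, 0, 0], [0, 0, 0, 0, 0, 0, 0]],
  ],
)

```text
time: 6.75
ee_pos: [0.523, -0.0817, 0.0737]
orientation: [2.121, 1.878, 0.528]
ft_force: [0.0, 0.1, -1.0]
grip_width: 0.0089
```

carry_out(
  commands=[
    [[0, 0, -5, 0, 0, 0, 0], [0, 0, -3, 0, 0, 0, 0], [0, 0, 0, 0, 0, 0, 0]],
  ],
)

```text
time: 7.05
ee_pos: [0.5236, -0.0818, 0.0666]
orientation: [2.118, 1.878, 0.528]
ft_force: [0.9, -0.1, -0.1]
grip_width: 0.0093
```

```bash
python3 - <<'E'
from h import *
f=grab_frame("side"); im=f["pixels"][:,:,::-1]
s=state();u=proj(f,[s["ee_pos"]])[0]
print(u,s["ee_pos"],s["orientation"],s["joint_pos"],s["ft_force"])
x,y=(u-[50,60]).astype(int);print(x,y)
cv2.imwrite("pics/tilt.png",cv2.resize(im[y:y+100,x:x+100],(600,600),interpolation=cv2.INTER_CUBIC))
E
```

```text
[307.89167762 194.47159937] [ 0.52363717 -0.0818263   0.06678769] [2.11725825 1.87880194 0.52853858] [-0.41967819  0.488097    2.11853413  1.02236312  0.25837728 -1.26320026] [-0.45360921  0.14949549 -1.24303475]
257 134
```

View pics/tilt.png

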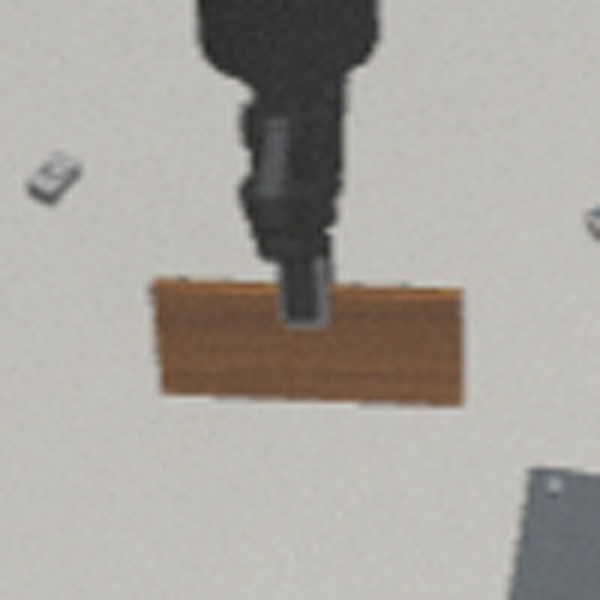

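The tilt stopped near 26° because joint 5 is close to its limit, and the tool drifted to y = -0.08. A 26° tilt is enough for the blank to fall over once released. I'll lower it gently to the desk.

carry_out(
  commands=[
    [[0, -5, -10, 0, 0, 0, 0], [0, -5, -10, 0, 0, 0, 0], [0, -5, -10, 0, 0, 0, 0], [0, -5, -8, 0, 0, 0, 0], [0, 0, -4, 0, 0, 0, 0], [0, 0, 0, 0, 0, 0, 0]],
  ],
)

```text
time: 7.7
ee_pos: [0.5236, -0.1019, 0.0244]
orientation: [2.117, 1.879, 0.529]
ft_force: [-0.0, -0.6, -1.5]
grip_width: 0.0088
```

carry_out(
  commands=[
    [[0, 0, -3, 0, 0, 0, 0], [0, 0, -2, 0, 0, 0, 0], [0, 0, 0, 0, 0, 0, 0]],
  ],
)

```text
time: 8.0
ee_pos: [0.5237, -0.1015, 0.0199]
orientation: [2.115, 1.88, 0.529]
ft_force: [0.3, 1.9, 3.9]
grip_width: 0.0089
```

carry_out(
  commands=[
    [[0, 0, 0, 0, 0, 0, 0.35], [0, 0, 0, 0, 0, 0, 0.35], [0, 0, 0, 0, 0, 0, 0.35], [-5, 1, 10, 0, 0, 0, 0.35], [-10, 2, 20, 0, 0, 0, 0.35], [-18, 3, 36, 0, 0, 0, 0.35], [-18, 3, 36, 0, 0, 0, 0.6], [-18, 3, 36, 0, 0, 0, 0.9]],
  ],
)

```text
time: 8.8
ee_pos: [0.4635, -0.0901, 0.1426]
orientation: [2.115, 1.881, 0.534]
ft_force: [1.6, 1.0, 1.5]
grip_width: 0.0581
```

```bash
python3 - <<'E'
from h import *
f=grab_frame("side"); im=f["pixels"][:,:,::-1]
s=state();print(s["ee_pos"],s["ft_force"])
cv2.imwrite("pics/laid.png",cv2.resize(im[140:260,250:400],(750,600),interpolation=cv2.INTER_CUBIC))
E
```

```text
[ 0.46135675 -0.09002091  0.14688991] [-1.88947148  1.42811248  3.45433266]
```

View pics/laid.png

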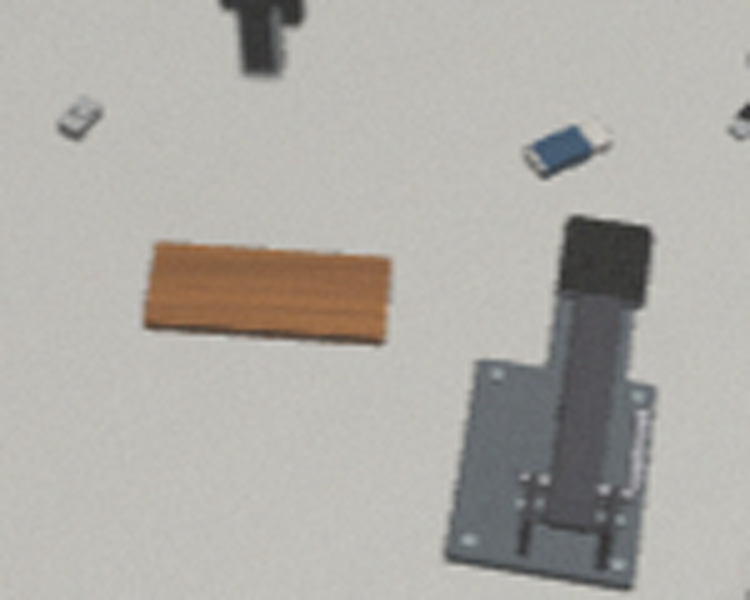

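The blank lies flat on the desk with top-face corners at crop (155,243), (391,257), (384,334) and (146,320). I've now viewed 11 pictures, so from here I'll measure by colour segmentation.

```bash
cat >> h.py <<'E'
def mask(im,zone=None):
    hsv=cv2.cvtColor(im,cv2.COLOR_RGB2HSV); m=cv2.inRange(hsv,(5,90,50),(22,255,255))
    if zone is not None:
        z=np.zeros_like(m); x0,y0,x1,y1=zone; z[y0:y1,x0:x1]=1; m=m*z
    return m
E
python3 - <<'E'
from h import *
f=grab_frame("side")
U=(np.array([(155,243),(391,257),(384,334),(146,320)],float)+.5)/5-.5+[250,140]
p=fit([(f,[(-70,28,10),(70,28,10),(70,-28,10),(-70,-28,10)],U)],[.5,-.1,1.45])
m=mask(f["pixels"],(265,170,345,215)); r=cv2.minAreaRect(cv2.findNonZero(m)); print(r,m.astype(bool).sum())
t=grab_frame("top");m=mask(t["pixels"],(290,170,400,260));print("top",m.astype(bool).sum())
if m.any():
    r=cv2.minAreaRect(cv2.findNonZero(m));print(r,proj(t,place(p,[(0,0,10),(70,0,10),(-70,0,10)])))
a=-.161
print("press yaw+90",np.degrees(a)+90)
E
```

```text
[ 0.49626753 -0.09734209  1.51152277] 86.60387510777139 res px [[-0.1, -0.4], [0.2, -0.5], [0.5, 0.4], [-0.7, 0.3]]
((302.98583984375, 197.7059326171875), (47.404640197753906, 16.27169418334961), 3.9451863765716553) 767
top 795
((350.3360290527344, 216.4317169189453), (30.86482810974121, 94.64152526855469), 72.80146026611328) [[326.94936851 223.13745917]
 [303.97813816 221.9832091 ]
 [349.94846258 224.29310932]]
press yaw+90 80.77537949839375
```

```bash
python3 - <<'E'
from h import *
from scipy.spatial.transform import Rotation as Ro
s=state();R=Ro.from_rotvec(s["orientation"])
a=np.radians(86.6);x=np.array([np.cos(a),np.sin(a),0]);z=np.array([0,0,-1]);T=Ro.from_matrix(np.c_[x,np.cross(z,x),z])
print(np.degrees((T*R.inv()).as_rotvec()),s["ee_pos"],s["joint_pos"],R.as_matrix()[:,2])
t=grab_frame("top");m=mask(t["pixels"],(290,195,365,250));r=cv2.minAreaRect(cv2.findNonZero(m));print(r,m.astype(bool).sum())
E
```

```text
[-3.53712812 26.13260958  3.16059496] [ 0.46478803 -0.09029476  0.14449391] [-0.5244197   0.25274635  2.15937749  0.67132885  0.4347177  -0.98192325] [ 0.44161257  0.04719101 -0.89596392]
((327.85992431640625, 223.2412567138672), (44.91236877441406, 17.840190887451172), 3.5763344764709473) 717
```

carry_out(
  commands=[
    [[5, -9, 0, -0.7, 5.2, 0.6, 0.95], [5, -9, 0, -0.7, 5.2, 0.6, 0.95], [5, -9, -10, -0.7, 5.2, 0.6, 0.95], [5, -9, -10, -0.7, 5.2, 0.6, 0.95], [5, -8, -15, -0.7, 5.2, 0.6, 0.95], [4, -8, -15, 0, 0, 0, 0.95], [0, 0, -15, 0, 0, 0, 0.95], [0, 0, 0, 0, 0, 0, 0.95]],
  ],
)

```text
time: 9.8
ee_pos: [0.4917, -0.1369, 0.0741]
orientation: [2.29, 2.148, 0.036]
ft_force: [-0.7, 0.4, 0.2]
grip_width: 0.0808
```

```bash
cat > ori.py <<'E'
from h import *
import sys
from scipy.spatial.transform import Rotation as Ro
s=state();R=Ro.from_rotvec(s["orientation"])
a=np.radians(float(sys.argv[1]));x=np.array([np.cos(a),np.sin(a),0]);z=np.array([0,0,-1]);T=Ro.from_matrix(np.c_[x,np.cross(z,x),z])
print(np.degrees((T*R.inv()).as_rotvec()).round(2),s["ee_pos"].round(4),s["joint_pos"].round(3),s["ft_force"].round(1),s["grip_width"])
E
python3 ori.py 86.6
```

```text
[-0.82  1.05  0.27] [ 0.4917 -0.1369  0.0741] [-0.403  0.507  1.781  0.027  0.842 -0.357] [-0.7  0.4  0.2] 0.08081393790677963
```

carry_out(
  commands=[
    [[2, -5, -15, -0.8, 1, 0.3, 0.95], [0, 0, -20, 0, 0, 0, 0.95], [0, 0, -15, 0, 0, 0, 0.95], [0, 0, -10, 0, 0, 0, 0.95], [0, 0, -5, 0, 0, 0, 0.95], [0, 0, 0, 0, 0, 0, 0.95]],
  ],
)

```text
time: 10.4
ee_pos: [0.4949, -0.1428, 0.0119]
orientation: [2.283, 2.152, 0.001]
ft_force: [-0.1, 0.2, 1.2]
grip_width: 0.081
```

carry_out(
  commands=[
    [[0, 0, -6, 0, 0, 0, 0.95], [0, 0, -4, 0, 0, 0, 0.95], [0, 0, -2, 0, 0, 0, 0.95], [0, 0, 0, 0, 0, 0, 0.95]],
  ],
)

```text
time: 10.8
ee_pos: [0.4952, -0.1429, 0.0]
orientation: [2.282, 2.152, 0.001]
ft_force: [1.0, -0.3, 0.4]
grip_width: 0.0811
```

```bash
python3 ori.py 86.6; python3 - <<'E'
from h import *
# finger tip height check, no viewing: dark pixels lowest rows near the plate in the side view
f=grab_frame("side");g=f["pixels"].max(2); 
z=g[150:230,250:320]; ys,xs=np.nonzero(z<60); print("lowest dark rows:",sorted({(int(y)+150) for y in ys})[-3:], [(int(x)+250,int(y)+150) for y,x in zip(ys,xs) if y>=ys.max()-2])
p=[.4936,-.1422]
for zz in(0,.01,.02,.03,.04): print(zz,proj(f,[(p[0]+d,p[1],zz) for d in(-.04,.04,.055)]).round(1).tolist())
E
```

```text
[ 0.17  0.22 -0.03] [ 0.4952 -0.1429  0.    ] [-0.396  0.642  1.812 -0.002  0.683 -0.336] [ 1.  -0.3  0.4] 0.08113854824522991
lowest dark rows: [203, 204, 205] [(280, 203), (281, 203), (282, 203), (283, 203), (284, 203), (285, 203), (286, 203), (287, 203), (283, 204), (284, 204), (285, 204), (286, 204), (287, 204), (287, 205)]
0 [[288.9, 186.8], [287.4, 209.9], [287.1, 214.4]]
0.01 [[288.7, 184.9], [287.2, 208.1], [286.9, 212.6]]
0.02 [[288.4, 182.9], [286.9, 206.3], [286.6, 210.8]]
0.03 [[288.2, 181.0], [286.6, 204.4], [286.3, 209.0]]
0.04 [[287.9, 179.0], [286.3, 202.5], [286.0, 207.2]]
```

The tips are still roughly 30 mm above the desk, so I'll keep going down in small steps and watch the force.

carry_out(
  commands=[
    [[0, 0, -4, 0, 0, 0, 0.95], [0, 0, -4, 0, 0, 0, 0.95], [0, 0, -4, 0, 0, 0, 0.95], [0, 0, -4, 0, 0, 0, 0.95], [0, 0, 0, 0, 0, 0, 0.95]],
  ],
)

```text
time: 11.35
ee_pos: [0.495, -0.1428, -0.0164]
orientation: [2.283, 2.152, 0.001]
ft_force: [0.6, 0.9, 0.5]
grip_width: 0.0813
```

```bash
python3 - <<'E'
from h import *
f=grab_frame("side");g=f["pixels"].max(2); 
z=g[150:230,250:320]; ys,xs=np.nonzero(z<60); print([(int(x)+250,int(y)+150) for y,x in zip(ys,xs) if y>=ys.max()-1],state()["ee_pos"],state()["ft_force"])
E
```

```text
[(284, 207), (285, 207), (286, 207), (287, 207), (287, 208)] [ 0.49507369 -0.14286947 -0.0161574 ] [-0.42905342  0.04610917  0.35023374]
```

carry_out(
  commands=[
    [[0, 0, 0, 0, 0, 0, 0.74], [0, 0, 0, 0, 0, 0, 0.74], [0, 0, -2, 0, 0, 0, 0.74], [0, 0, -2, 0, 0, 0, 0.74], [0, 0, -2, 0, 0, 0, 0.74], [0, 0, 0, 0, 0, 0, 0.74]],
  ],
)

```text
time: 12.0
ee_pos: [0.4951, -0.1429, -0.0221]
orientation: [2.282, 2.152, 0.001]
ft_force: [-0.8, 0.2, -0.2]
grip_width: 0.0635
```

```bash
python3 - <<'E'
from h import *
f=grab_frame("side");g=f["pixels"].max(2); 
z=g[150:230,250:320]; ys,xs=np.nonzero(z<60); print([(int(x)+250,int(y)+150) for y,x in zip(ys,xs) if y>=ys.max()-1],state()["ee_pos"],state()["ft_force"])
for zz in(0,.01,.02,.03,.04): print(zz,proj(f,[(.495+d,-.1428,zz) for d in(.028,.034,.044)]).round(1).tolist())
E
```

```text
[(284, 206), (285, 206), (286, 206), (287, 206), (288, 206), (285, 207), (286, 207), (287, 207), (288, 207)] [ 0.49515704 -0.1429064  -0.02199526] [0.20361144 0.40569388 0.25865508]
0 [[287.4, 206.7], [287.3, 208.5], [287.1, 211.5]]
0.01 [[287.2, 204.9], [287.0, 206.7], [286.8, 209.7]]
0.02 [[286.9, 203.1], [286.8, 204.9], [286.6, 207.9]]
0.03 [[286.6, 201.2], [286.5, 203.0], [286.3, 206.1]]
0.04 [[286.3, 199.3], [286.2, 201.1], [286.0, 204.2]]
```

carry_out(
  commands=[
    [[0, 0, -2, 0, 0, 0, 0.74], [0, 0, -2, 0, 0, 0, 0.74], [0, 0, -1, 0, 0, 0, 0.74], [0, 0, 0, 0, 0, 0, 0.74]],
  ],
)

```text
time: 12.45
ee_pos: [0.4951, -0.1429, -0.027]
orientation: [2.282, 2.152, 0.001]
ft_force: [-0.2, 0.4, -0.2]
grip_width: 0.063
```

carry_out(
  commands=[
    [[0, 0, -2, 0, 0, 0, 0.74], [0, 0, -1, 0, 0, 0, 0.74], [0, 0, -1, 0, 0, 0, 0.74], [0, 0, 0, 0, 0, 0, 0.74]],
  ],
)

```text
time: 12.85
ee_pos: [0.4952, -0.1429, -0.031]
orientation: [2.282, 2.152, 0.001]
ft_force: [0.7, -0.0, 0.4]
grip_width: 0.0634
```

carry_out(
  commands=[
    [[0, 0, 0, 0, 0, 0, 0.6], [0, 0, 0, 0, 0, 0, 0.6], [0, 0, 0, 0, 0, 0, 0.6], [0, 0, 0, 0, 0, 0, 0.6]],
  ],
  grip_force=30,
)

```text
time: 13.25
ee_pos: [0.4952, -0.1429, -0.0307]
orientation: [2.282, 2.152, 0.001]
ft_force: [-0.8, 0.4, 5.8]
grip_width: 0.0554
```

The blank is gripped across its width (55 mm). I'll lift it and line it up to the right of the bed.

carry_out(
  commands=[
    [[0, 0, 5, 0, 0, 0, 0.5], [0, 0, 14, 0, 0, 0, 0.5], [14, -4, 0, 0, 0, -1.5, 0.5], [14, -4, 0, 0, 0, -1.5, 0.5], [14, -3, 0, 0, 0, -1.5, 0.5], [14, -3, 0, 0, 0, -1.3, 0.5], [0, 0, 0, 0, 0, 0, 0.5], [0, 0, 0, 0, 0, 0, 0.5]],
  ],
  grip_force=40,
)

```text
time: 14.05
ee_pos: [0.5507, -0.1567, -0.0119]
orientation: [2.388, 2.035, 0.0]
ft_force: [-0.8, 1.2, -1.6]
grip_width: 0.0551
```

```bash
python3 ori.py 80.8; python3 - <<'E'
from h import *
S=grab_frame("side")
s=state()["ee_pos"]
m=mask(S["pixels"],(262,165,350,250)); m=cv2.morphologyEx(m,cv2.MORPH_OPEN,np.ones((2,2),np.uint8))
c=max(cv2.findContours(m,0,1)[0],key=cv2.contourArea); q=c[:,0]
ex={n:q[np.argmax(v)].tolist() for n,v in(("UL",-q.sum(1)),("UR",q[:,0]-q[:,1]),("LR",q.sum(1)),("LL",q[:,1]-q[:,0]))};print(ex)
a=np.radians(80.8); p=[s[0]+.0456*np.cos(a),s[1]+.0456*np.sin(a),a]
for zz in(22,29,36):print(zz,proj(S,place(p,[(-70,28,zz),(70,28,zz),(70,-28,zz-10),(-70,-28,zz-10)])).round(1).tolist())
E
```

```text
[ 0.19  0.18 -0.08] [ 0.5507 -0.1567 -0.0119] [-0.38   0.708  1.672 -0.003  0.758 -0.219] [-0.8  1.2 -1.6] 0.0550655277909275
{'UL': [286, 204], 'UR': [323, 209], 'LR': [321, 225], 'LL': [285, 220]}
22 [[275.1, 201.3], [323.8, 208.5], [320.4, 227.6], [270.9, 220.1]]
29 [[274.9, 200.0], [323.8, 207.3], [320.4, 226.4], [270.6, 218.8]]
36 [[274.6, 198.7], [323.8, 206.0], [320.4, 225.2], [270.3, 217.6]]
```

carry_out(
  commands=[
    [[3.2, 19.7, 0, 0, 0, 0, 0.5], [3.2, 19.7, 0, 0, 0, 0, 0.5], [3.2, 19.7, 0, 0, 0, 0, 0.5], [2.4, 14.8, 0, 0, 0, 0, 0.5], [1.6, 9.9, 0, 0, 0, 0, 0.5], [0, 0, 0, 0, 0, 0, 0.5]],
  ],
)

```text
time: 14.7
ee_pos: [0.5647, -0.0722, -0.0118]
orientation: [2.387, 2.035, 0.001]
ft_force: [-0.1, -0.7, -1.1]
grip_width: 0.0547
```

carry_out(
  commands=[
    [[2.4, 14.8, 0, 0, 0, 0, 0.5], [2.4, 14.8, 0, 0, 0, 0, 0.5], [2.4, 14.8, 0, 0, 0, 0, 0.5], [1.6, 9.9, 0, 0, 0, 0, 0.5], [0, 0, 0, 0, 0, 0, 0.5]],
  ],
)

```text
time: 15.2
ee_pos: [0.5739, -0.0173, -0.0118]
orientation: [2.386, 2.036, 0.001]
ft_force: [-0.4, -0.5, -1.0]
grip_width: 0.0547
```

carry_out(
  commands=[
    [[0, 0, -3, 0, 0, 0, 0.5], [0, 0, -2, 0, 0, 0, 0.5], [0, 0, -1, 0, 0, 0, 0.5], [0, 0, 0, 0, 0, 0, 0.5]],
  ],
)

```text
time: 15.6
ee_pos: [0.5735, -0.0192, -0.0181]
orientation: [2.389, 2.033, 0.0]
ft_force: [0.2, 0.2, -0.9]
grip_width: 0.0548
```

carry_out(
  commands=[
    [[3, -0.5, 0, 0, 0, 0, 0.5], [2, -0.3, 0, 0, 0, 0, 0.5], [0, 0, 0, 0, 0, 0, 0.5]],
  ],
)

```text
time: 15.9
ee_pos: [0.5792, -0.0198, -0.0177]
orientation: [2.388, 2.033, 0.001]
ft_force: [-0.3, -0.4, -1.0]
grip_width: 0.055
```

carry_out(
  commands=[
    [[2, -0.3, 0, 0, 0, 0, 0.5], [1, -0.2, 0, 0, 0, 0, 0.5], [0, 0, 0, 0, 0, 0, 0.5]],
  ],
)

```text
time: 16.2
ee_pos: [0.5811, -0.0201, -0.018]
orientation: [2.388, 2.034, -0.0]
ft_force: [-3.9, -0.4, -0.6]
grip_width: 0.055
```

carry_out(
  commands=[
    [[1.3, 4.9, 0, 0, 0, 0, 0.5], [0.5, 3, 0, 0, 0, 0, 0.5], [0.2, 1, 0, 0, 0, 0, 0.5], [0, 0, 0, 0, 0, 0, 0.5]],
  ],
)

```text
time: 16.6
ee_pos: [0.5825, -0.011, -0.0181]
orientation: [2.389, 2.035, -0.002]
ft_force: [-6.0, -0.3, -0.8]
grip_width: 0.0548
```

carry_out(
  commands=[
    [[0.1, 1, 0, 0, 0, 0, 0.5], [0.1, 1, 0, 0, 0, 0, 0.5], [0.1, 1, 0, 0, 0, 0, 0.5], [0, 0, 0, 0, 0, 0, 0.5]],
  ],
)

```text
time: 17.0
ee_pos: [0.5829, -0.0085, -0.0181]
orientation: [2.388, 2.035, -0.002]
ft_force: [-5.4, -4.8, -0.9]
grip_width: 0.0549
```

carry_out(
  commands=[
    [[0.3, 0.7, 0, 0, 0, 0, 0.5], [0, 0, -1, 0, 0, 0, 0.5], [0, 0, -0.7, 0, 0, 0, 0.5], [0, 0, 0, 0, 0, 0, 0.5]],
  ],
)

```text
time: 17.4
ee_pos: [0.5829, -0.0084, -0.0189]
orientation: [2.388, 2.034, -0.003]
ft_force: [-13.1, -12.5, 19.0]
grip_width: 0.0543
```

carry_out(
  commands=[
    [[0, 0, 0, 0, 0, 0, 0.72], [0, 0, 0, 0, 0, 0, 0.75], [0, 0, 0, 0, 0, 0, 0.78], [0, 0, 0, 0, 0, 0, 0.78]],
  ],
)

```text
time: 17.8
ee_pos: [0.5845, -0.0074, -0.0195]
orientation: [2.388, 2.033, 0.001]
ft_force: [-0.6, 0.1, -0.2]
grip_width: 0.0668
```

carry_out(
  commands=[
    [[0, 0, 8, 0, 0, 0, 0.78], [0, 0, 12, 0, 0, 0, 0.78], [0, 0, 25, 0, 0, 0, 0.78], [-10, -20, 40, 0, 0, 0, 0.78], [-20, -30, 30, 0, 0, 0, 0.4], [-40, -20, 0, 0, 0, 0, 0.2], [0, 0, 0, 0, 0, 0, 0]],
  ],
)

```text
time: 18.5
ee_pos: [0.5102, -0.079, 0.0971]
orientation: [2.39, 2.032, -0.001]
ft_force: [-0.2, 0.8, -1.4]
grip_width: 0.0235
```

```bash
python3 ori.py 80.8; python3 - <<'E'
from h import *
pr=[.5973,.0746,-.1612]
o=[]
for n,z,box in(("side",(300,180,400,260),(300,170,400,250)),("top",(255,150,340,230),(245,150,335,240))):
    f=grab_frame(n); im=f["pixels"]
    m=mask(im,z); q=cv2.findNonZero(m)[:,0]
    ex={k:q[np.argmax(v)].tolist() for k,v in(("UL",-q.sum(1)),("UR",q[:,0]-q[:,1]),("LR",q.sum(1)),("LL",q[:,1]-q[:,0]))};print(n,len(q),ex)
    print(proj(f,place(pr,[(-28,-110,22),(28,-110,22),(28,-13,22),(-28,-13,22),(-28,30,22),(28,30,22)])).round(1).tolist())
    x0,y0,x1,y1=box; o.append(cv2.resize(im[y0:y1,x0:x1,::-1],(400,400),interpolation=cv2.INTER_CUBIC))
cv2.imwrite("pics/seat.png",np.hstack(o))
E
```

```text
[0.22 0.14 0.08] [ 0.5102 -0.079   0.0971] [-0.267  0.481  1.737 -0.004  0.92  -0.103] [-0.2  0.8 -1.4] 0.023454913405680306
side 718 {'UL': [328, 213], 'UR': [375, 219], 'LR': [375, 235], 'LL': [325, 229]}
[[326.8, 211.9], [323.5, 229.4], [358.9, 234.8], [361.3, 217.0], [376.8, 219.3], [374.9, 237.3]]
top 194 {'UL': [263, 182], 'UR': [284, 184], 'LR': [277, 200], 'LL': [260, 198]}
[[304.4, 204.8], [307.2, 186.6], [275.6, 181.8], [272.7, 200.0], [258.7, 197.8], [261.7, 179.7]]
```

View pics/seat.png

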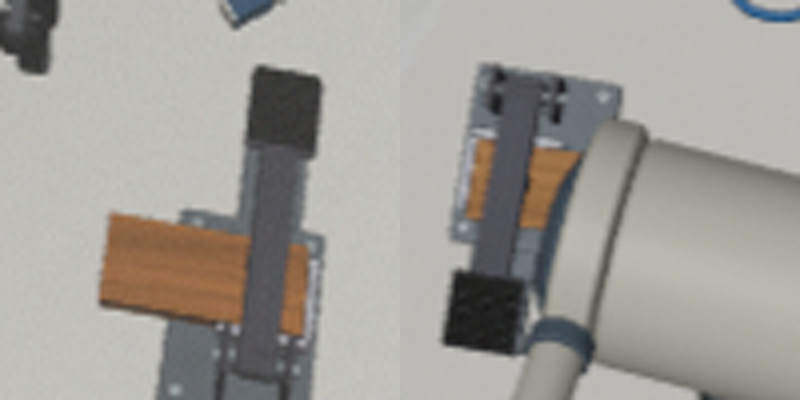

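The view shows the blank flat under the arm. It lies along the fence and its left end is at the stop bar, at side crop (308,250–335). The felt contacts at both faces agree. Next is the pedal.

carry_out(
  commands=[
    [[0, 34, 0, 0, 0, 0, 0], [0, 34, 0, 0, 0, 0, 0], [0, 34, 0, 0, 0, 0, 0], [-1, 34, 0, 0, 0, 0, 0], [-1, 32, 0, 0, 0, 0, 0], [0, 0, -15, 0, 0, 0, 0], [0, 0, -15, 0, 0, 0, 0], [0, 0, 0, 0, 0, 0, 0]],
  ],
)

```text
time: 19.4
ee_pos: [0.512, 0.0913, 0.0644]
orientation: [2.388, 2.036, -0.001]
ft_force: [0.0, 0.2, 0.9]
grip_width: -0.0
```

carry_out(
  commands=[
    [[0, 0, -10, 0, 0, 0, 0], [0, 0, -10, 0, 0, 0, 0], [0, 0, -8, 0, 0, 0, 0], [0, 0, -4, 0, 0, 0, 0], [0, 0, 0, 0, 0, 0, 0]],
  ],
)

```text
time: 19.9
ee_pos: [0.512, 0.0904, 0.033]
orientation: [2.389, 2.034, -0.0]
ft_force: [-2.0, 1.3, 4.0]
grip_width: -0.0002
```

Contact at about 4 N. I'll keep pressing toward the stop in small steps.

carry_out(
  commands=[
    [[0, 0, -6, 0, 0, 0, 0], [0, 0, -6, 0, 0, 0, 0], [0, 0, -5, 0, 0, 0, 0], [0, 0, -3, 0, 0, 0, 0], [0, 0, 0, 0, 0, 0, 0]],
  ],
)

```text
time: 20.4
ee_pos: [0.5118, 0.0905, 0.0136]
orientation: [2.388, 2.034, -0.0]
ft_force: [-4.3, 1.4, 9.1]
grip_width: -0.0004
```

carry_out(
  commands=[
    [[0, 0, -2, 0, 0, 0, 0], [0, 0, -1, 0, 0, 0, 0], [0, 0, -1, 0, 0, 0, 0], [0, 0, 0, 0, 0, 0, 0]],
  ],
)

```text
time: 20.8
ee_pos: [0.5119, 0.0905, 0.0099]
orientation: [2.388, 2.034, 0.0]
ft_force: [-3.7, 1.2, 9.1]
grip_width: -0.0002
```

carry_out(
  commands=[
    [[0, 0, -1.5, 0, 0, 0, 0], [0, 0, -1, 0, 0, 0, 0], [0, 0, 0, 0, 0, 0, 0]],
  ],
)

```text
time: 21.1
ee_pos: [0.5122, 0.0905, 0.0081]
orientation: [2.388, 2.033, 0.001]
ft_force: [-7.2, 1.2, 24.7]
grip_width: 0.0001
```

The force jumped to 25 N, so the pedal is at its stop. I'll hold, then rise.

carry_out(
  commands=[
    [[0, 0, -0.3, 0, 0, 0, 0], [0, 0, 0, 0, 0, 0, 0], [0, 0, 0, 0, 0, 0, 0], [0, 0, 0, 0, 0, 0, 0], [0, 0, 0, 0, 0, 0, 0], [0, 0, 0, 0, 0, 0, 0]],
  ],
)

```text
time: 21.7
ee_pos: [0.5122, 0.0905, 0.0079]
orientation: [2.388, 2.033, 0.002]
ft_force: [-7.5, 1.2, 26.3]
grip_width: -0.0003
```

carry_out(
  commands=[
    [[0, 0, 6, 0, 0, 0, 0], [0, 0, 8, 0, 0, 0, 0], [0, 0, 8, 0, 0, 0, 0], [0, 0, 10, 0, 0, 0, 0], [0, 0, 20, 0, 0, 0, 0], [0, 0, 30, 0, 0, 0, 0], [0, -40, 20, 0, 0, 0, 0], [0, -40, 10, 0, 0, 0, 0]],
  ],
)

```text
time: 22.5
ee_pos: [0.5131, 0.01, 0.1209]
orientation: [2.384, 2.035, 0.004]
ft_force: [0.8, -0.2, -1.0]
grip_width: 0.0004
```

carry_out(
  commands=[
    [[-10, -45, 0, 0, 0, 0, 0], [-10, -45, 0, 0, 0, 0, 0], [-10, -45, 0, 0, 0, 0, 0], [0, 0, 0, 0, 0, 0, 0], [0, 0, 0, 0, 0, 0, 0]],
  ],
)

```text
time: 23.0
ee_pos: [0.4821, -0.1255, 0.119]
orientation: [2.39, 2.03, 0.001]
ft_force: [-0.2, -0.0, -0.4]
grip_width: -0.0003
```

```bash
python3 ori.py 80.8; python3 - <<'E'
from h import *
f=grab_frame("side"); im=f["pixels"]
m=mask(im,(300,180,400,260)); q=cv2.findNonZero(m)[:,0]
print(len(q),{k:q[np.argmax(v)].tolist() for k,v in(("UL",-q.sum(1)),("UR",q[:,0]-q[:,1]),("LR",q.sum(1)),("LL",q[:,1]-q[:,0]))})
old=cv2.imread("pics/side1.png")[:,:,::-1]
for n,(x0,y0,x1,y1) in dict(pedal=(358,180,384,202),short=(225,182,245,232),stapler=(178,232,210,288),glue=(405,148,424,180)).items():
    print(n,"mean abs change",np.abs(im[y0:y1,x0:x1].astype(int)-old[y0:y1,x0:x1]).mean().round(2))
E
```

```text
[0.21 0.23 0.12] [ 0.4821 -0.1255  0.119 ] [-0.373  0.427  1.76  -0.002  0.95  -0.209] [-0.2 -0.  -0.4] -0.0002867448126975909
718 {'UL': [328, 213], 'UR': [375, 219], 'LR': [375, 235], 'LL': [325, 229]}
pedal mean abs change 2.66
short mean abs change 2.66
stapler mean abs change 2.84
glue mean abs change 2.88
```

Everything matches: the blank hasn't moved, and the pedal, short blank, stapler and glue stick regions differ from the first image only by noise. I'll hand in.

```bash
python3 -c "
from workcell import finish_job
print(finish_job())"
```

```text
the job is handed in; nothing more can be done
None
```

The longer blank is lying flat in the press against the fence and the end stop. I pressed the pedal to its stop and let it spring back. I handed the job in at about 23 s; no verdict was reported.

**How it went:** I laid the blank flat on the desk and re-gripped it across its width. I then slid it in under the arm until I felt contact at the fence (about 4–6 N) and at the stop (about 5 N). The pedal was held at its stop for about 0.6 s at about 25 N.

**Last checks:**
- **Blank:** its outline in the side view is the same to the pixel before and after pressing.
- **Pedal, short blank, stapler and glue stick:** these areas of the side view differ from the first picture only by noise.

**What failed or disagreed:**
- **First grasp missed:** the fingers closed above the blank. The real fingertips sit about 20–30 mm higher than the reported tool position, so I went deeper and used contact forces to judge height.
- **Tilt fell short:** I aimed for about 45° when laying the blank down, but it stopped near 26° as joint 5 neared its limit. The blank still fell flat.
- **Force at seating:** it briefly reached about 19 N downward and 13 N sideways before I let go.
- **Picture budget:** I viewed 12 pictures against the budget of 10.

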